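Push a wooden caul home in a bench screw press and wind the pad down on it

TASK

Push the wooden block that lies in the mouth of the green bench press along between the guides until its end rests against the press's back stop. Then wind the red handwheel clockwise (seen from above) until the pad comes down on the block and holds it snugly; stop when the wheel goes stiff, do not force it. Let go, and leave the glue bottle, the tape and the bench dog where they stand.

Things in the scene. Friction and masses are not known exactly. Their poses are not given: they have to be found in the camera images.
- press: Green bench screw press fixed to the bench, 215 long (x), 100 wide, 138 high without its wheel. Origin on the bench top right under the vertical spindle axis; x points from the open mouth into the press, z up. Two guide rails 14 high, 58 apart inside, run from x = -90 to the stop and splay out from -90 to -115. No floor plate: the block slides on the bench. Top arm: z 96 to 138, x from -25 back.
- press_stop (a point): Middle of the press's flat steel back stop on its column, 14 mm above the bench, at x = +35 mm in the press's frame (same axes as the press). The block's inner end comes to rest against it.
- wheel_center (a point): Centre of the level red handwheel at rim and spoke level, 165 mm above the bench; it does not rise or sink. x turns with the wheel, along the spoke that carries the handle. Rim 132 mm mean diameter, 13 thick; hub 28 diameter, up to 14 above this point; three spokes 10 thick at 0, 120, 240 degrees from x. Gaps between spokes are open, 45 mm from hub to rim, free to 25 mm below this level.
- press_wheel (a joint): Turn of the handwheel, rad, growing clockwise seen from above, which lowers the pad 24 mm a turn (3.82 mm per rad). At 0 the pad's underside is 64 mm above the bench; it meets the top of the block (28 mm) at 9.42 rad. Starts between 0 and 5.5; range 0 to 14. About 3 N at 40 mm radius turns it; it stays where it is left.
- handle_center (a point): Centre of the upright black crank handle on the wheel's rim: 21 mm diameter, 38 mm tall, from 8 to 46 mm above the rim's centre line, 66 mm from the wheel's axis. It spins freely about its own vertical axis.
- press_pad: Round pad, 42 mm diameter, 17 thick, dark steel with black rubber sole, under the spindle. Origin at the centre of its underside. It moves straight down as the wheel is wound and does not turn. A spring of 8 N per mm, giving up to 6 mm, backs it, so it presses harder the further the wheel goes after the pad touches.
- block_center (a point): Centre of the grey-brown hardwood block (caul), 162 long (its x axis), 51 wide (y), 28 high, about 0.12 kg, lying on the bench; this point is 14 mm above its underside. It lies lengthwise in the press's mouth, inner end between the guides, about 50 to 85 mm short of home. Home, its centre is at x = -46 mm in the press's frame.
- glue: Glue bottle, cream with an orange cap, 65 mm wide, 168 mm tall, bystander; origin at the centre of its underside.
- tape: Roll of masking tape lying flat, 96 mm diameter, 24 mm high, bystander; origin at the centre of its underside.
- dog: Wooden bench dog standing upright, 26 mm diameter, 56 mm tall, bystander; origin at the centre of its underside.

How it is judged:
By the outcome, as a careful person would: the job done as asked, in the order asked, and still so for the second after the job is handed in, with the robot touching nothing.
It also fails if it takes over 59 s, if anything falls off the work surface, if the arm or the gripper's body presses on something with over 40 N, if the wrist force passes 120 N, or if a joint passes its speed limit or range.

ROBOT

A 6-joint arm with a two-finger parallel gripper is mounted at the origin on a cart in front of the work surface, level with it; the furniture and walls round the work are solid. World frame = base frame: x ahead of the robot, y to its left, z up, the work surface at z = 0. Lengths are in m, angles in rad, forces in N, time in s.
With the tool pointing down it reaches from about 0.275 to 0.825 m from the base axis. Payload 5.2 kg.
Tool frame: the origin (TCP) lies midway between the tips of the shut fingers; the grasp point (between the pads) lies env.pinch_z behind it (env.pinch_z is the distance from the TCP to the grasp point, in m); z points along the fingers, y is the line along which they close (so a half turn about z gives the same grasp; the last joint's range is limited). The gripper opens to 93 mm and grips with 3 to 60 N. Pads are 15 mm wide; open, the fingers measure 128 mm over their backs; the gripper's body (75 mm by 188 mm) begins 65 mm behind the grasp point.
Start: joints at [-1.314, 0.259, 1.535, -0, 1.348, -0.203], TCP at [0.244, -0.493, 0.219] pointing down, gripper open.
Joint ranges: [-3.14, 3.14], [-0.91, 2.08], [0.19, 2.58], [-1.22, 4.36], [0.22, 2.71], [-3.12, 3.12]. Speed limits (rad/s): [2.57, 2.57, 3.14, 3.14, 3.14, 3.14].

INTERFACE

Orientations are given as [roll, pitch, yaw] about the fixed x, y, z axes, in that order (R = Rz(yaw) Ry(pitch) Rx(roll)).
In Python, from rig import sensors, eyes, order, env gives the robot as it stands.
- The arm moves only by the tool carry_out, never from a script. Its argument "series" is a list that holds one entry, the list of rows, each a list of 7 numbers: the finger opening in mm, from 0 to 93, then the shift along the tool's x, y, z in mm, then the turn, a rotation vector about the tool's x, y, z in degrees. In form: [[[gripper, x, y, z, rx, ry, rz], ...]]. A call has 1 to 10 rows; each row shifts and turns the commanded pose from where the row before left it, along the tool's axes as they then stand; what a row does not reach is not made up. A row lasts 1/8 s, in which the tool goes at most 62.5 mm and 10.7 degrees, less where a joint would pass 70% of its speed; a pose out of reach is approached as far as the arm can. A call is refused whole if a number of a shift passes 62.5 or a number of a turn 10.7, either way. A call with a gripper value outside its range is refused whole. The fingers move at their own pace and stop on an object; the grip force is fixed at half the most. Time passes only in rows, so rows that do not move let the fingers close. It gives the time, the measured TCP pose, the force, the opening and the grip force at its end, in the units of the state.
- sensors.get_obs(): the state, without advancing time (a new reading comes with each control period).
- eyes.read_camera(name): name is "scene" or "top" or "wrist"; returns a dict with "img" (400x640x3 uint8, red, green, blue), "range_z" (400x640 float32, m along the optical axis (not along the pixel's ray), 0 where there is no reading), "K" (3x3 intrinsics, pixels), "R" (3x3) and "t" (3): a world point X has camera coordinates R X + t; the wrist camera has in their place "T_tool_cam" (4x4, takes a point from camera to tool coordinates, whose origin is the TCP and whose axes are the flange's). Camera axes: x right, y down, z forward; pixel columns grow to the right and rows downward; lengths in m; the calibration is good to about 2 mm. A picture is of the moment at which its call begins: read the wrist's pose just before it.
- order.sign_off(): hands the job in; it is judged then, once.
The state is a dict: "clock": time; "joints": joint angles; "qvel": joint speeds; "joint_torque": joint torques, N m; "tool_pos": TCP position; "tool_rot": TCP orientation; "ft_force": force on the tool from outside, world axes, zero at the start; "ft_torque": the same for the moment, N m; "grip_width": opening from 0.0 (shut) to 1.0 (fully open); "gripper_force": force on a finger pad.
Only numpy, scipy, OpenCV 4.12 (cv2) and the standard library are available. Lean on these libraries where they do the work, as an engineer would, in place of code of your own. Each camera call takes 0.05 s, during which the arm holds its last target. There are 200 camera calls.

## Working session

There is one attempt and no reset: what is moved stays moved. The work goes in short steps, Python scripts to look and compute and a tool call to move; the robot and the scene stay as the last step left them, time stands still between calls to the robot, and variables do not carry over. Pictures are saved under pics/ and viewed, at most 10 in all, crops included, and the job is handed in when it is done.

Besides the shell and the picture viewer there is one more tool, called after "Emit:" as a command line: name --argument value ..., lists and objects as JSON in quotes. carry_out: Moves the arm, as the interface text tells. Its arguments: {"type":"object","properties":{"series":{"type":"array"}},"required":["series"]}

```bash
mkdir -p pics; ls; python3 - <<'E'
from rig import sensors, eyes, order, env
import cv2,numpy as np
o=sensors.get_obs();print(o, env.pinch_z)
for n in("scene","top"):
    d=eyes.read_camera(n);cv2.imwrite(f"pics/{n}0.png",d["img"][...,::-1]);np.savez(f"{n}0.npz",**{k:v for k,v in d.items()})
    print(n,d["K"].tolist(),d["R"].tolist(),d["t"])
E
```

```text
pics
{'clock': 0.0, 'joints': array([-1.31378242e+00,  2.59354490e-01,  1.53604258e+00,  2.48281574e-05,
        1.34803047e+00, -2.02800735e-01]), 'qvel': array([ 0.00126127, -0.00020069, -0.00075573,  0.00119196, -0.00068948,
        0.00128513]), 'joint_torque': array([ 4.76556652e-04, -4.37302351e+01, -2.83998728e+01,  7.18387915e-02,
        4.12780931e-02, -1.34736092e-04]), 'tool_pos': array([ 0.24396922, -0.49232837,  0.2178278 ]), 'tool_rot': array([-3.13980025e+00, -3.93277912e-04,  4.59808778e-01]), 'ft_force': array([ 0.38128482, -0.63860866,  0.38657369]), 'ft_torque': array([-0.02305204, -0.00393025, -0.02869819]), 'gripper_force': 0.0, 'grip_width': 1.0018250957604313} 0.0188
scene [[438.1553078056259, 0.0, 318.5100405449285], [0.0, 438.1553078056259, 196.53714064020315], [0.0, 0.0, 1.0]] [[0.8668966377390963, -0.4983230474452909, 0.012820291006372919], [-0.2344106507035518, -0.43021496199752246, -0.87176070874421], [0.43993393403258535, 0.7527212145663946, -0.48976413387293294]] [-0.55327879  0.15854495  0.87663888]
top [[428.3794197253036, 0.0, 319.6232532633391], [0.0, 428.3794197253036, 203.6672996220306], [0.0, 0.0, 1.0]] [[-0.026578276305234152, -0.9996305297142031, -0.005692037591639299], [-0.9986754584034521, 0.026802967087923027, -0.04391958262481886], [0.04405591914030629, 0.004517191448867069, -0.9990188541614804]] [-0.15248738  0.53260286  0.9575992 ]
```

View pics/top0.png

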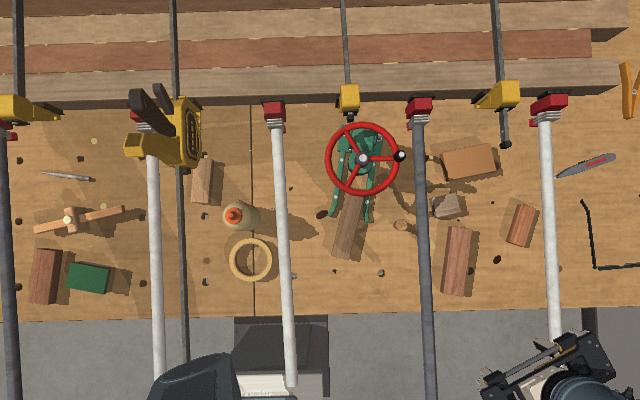

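View pics/scene0.png

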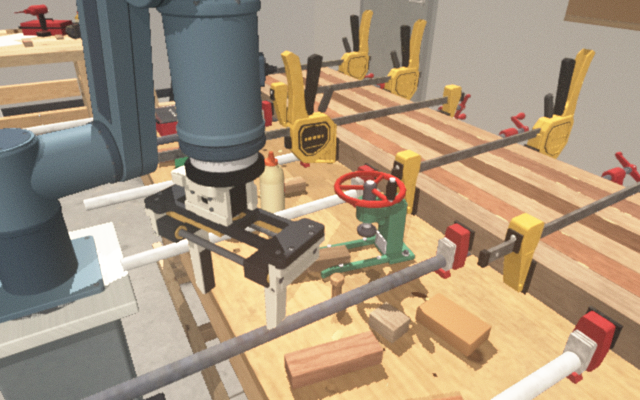

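The top view shows the wheel hub at about (362,158), the handle at (402,156), the block's outer end at about (345,258), the dog near (400,225), the glue at (238,215) and the tape at (250,260). Pipes run near columns 285 and 422. The scene view shows the press at about (375,230), with the arm in front.

```bash
cat > h.py <<'E'
import numpy as np,cv2
def cast(d,uv,z):
    K,R,t=d["K"],d["R"],d["t"]; uv=np.atleast_2d(uv).astype(float)
    r=(np.c_[uv,np.ones(len(uv))]@np.linalg.inv(K).T)@R; c=-R.T@t
    return c+r*((z-c[2])/r[:,2])[:,None]
def cloud(d):
    v,u=np.mgrid[0:400,0:640]; p=np.stack([u,v,np.ones_like(u)],-1)@np.linalg.inv(d["K"]).T*d["range_z"][...,None]
    return (p-d["t"])@d["R"]
E
python3 - <<'E'
from h import *
d=dict(np.load("top0.npz"));P=cloud(d);im=d["img"].astype(int)
hsv=cv2.cvtColor(d["img"],cv2.COLOR_RGB2HSV)
red=((hsv[...,0]<6)|(hsv[...,0]>174))&(hsv[...,1]>170)&(hsv[...,2]>90)
m=np.zeros_like(red);m[110:210,315:412]=1;red&=m
c,_=cv2.findContours(red.astype(np.uint8),0,1);c=max(c,key=cv2.contourArea)
e=cv2.fitEllipse(cv2.convexHull(c));print("wheel ell",e,cast(d,e[0],.165),"diam",np.median(d["range_z"][red]),"z",np.median(P[red][:,2]))
for n,u in dict(hub=(362,158),handle=(402,156),dog=(400,225),glue=(233,215),pipeL=(287,250),pipeL2=(280,160),pipeR=(424,250),pipeR2=(420,160),pipeRlow=(430,330),clamp=(348,100),block=(347,240),bench=(320,280),yclamp=(180,120),wallface=(362,70)).items():
    print(n,P[u[1],u[0]].round(3))
k=(im[...,:].max(-1)<60)&m.astype(bool)&(P[...,2]>.19);v,u=np.where(k);print("handle",len(u),u.mean(),v.mean(),cast(d,(u.mean(),v.mean()),.211))
# block top
q=(abs(P[...,2]-.028)<.006);q[:,:320]=0;q[:,385:]=0;q[:190]=0;q[275:]=0
n,l,s,cc=cv2.connectedComponentsWithStats(q.astype(np.uint8));
for i in range(1,n):
    if s[i,4]>80:
        pts=np.argwhere(l==i)[:,::-1];r=cv2.minAreaRect(cast(d,pts,.028)[:,:2].astype(np.float32));print(s[i],r,cv2.boxPoints(r).round(4).tolist())
cv2.imwrite("pics/crop.png",cv2.resize(d["img"][90:290,220:460,::-1],None,fx=3,fy=3,interpolation=2)[:600])
g=(hsv[...,0]>60)&(hsv[...,0]<95)&(hsv[...,1]>90)&m.astype(bool)
G=np.zeros_like(g);gg=(hsv[...,0]>60)&(hsv[...,0]<95)&(hsv[...,1]>90);G[120:225,325:390]=gg[120:225,325:390]
k=G&(abs(P[...,2]-.014)<.007);X=P[k];print("rails",len(X));
np.save("rails.npy",X);print(X[np.argsort(X[:,0])][::max(1,len(X)//40)].round(3).tolist())
E
```

```text
wheel ell ((361.888671875, 158.65655517578125), (74.4052505493164, 74.88456726074219), 105.22026824951172) [[ 0.60542885 -0.25034697  0.165     ]] diam 0.8133775 z 0.170067125324942
hub [ 0.604 -0.249  0.18 ]
handle [ 0.6   -0.317  0.218]
dog [ 0.476 -0.338  0.056]
glue [ 0.504 -0.002  0.166]
pipeL [ 0.428 -0.094  0.053]
pipeL2 [ 0.624 -0.083  0.055]
pipeR [ 0.421 -0.388  0.056]
pipeR2 [ 0.615 -0.387  0.055]
pipeRlow [ 0.25  -0.395  0.052]
clamp [ 0.707 -0.224  0.207]
block [ 0.446 -0.225  0.029]
bench [ 0.355 -0.163  0.   ]
yclamp [0.681 0.085 0.2  ]
wallface [ 0.791 -0.26   0.125]
handle 93 387.9139784946237 145.8709677419355 [[ 0.62055909 -0.29349041  0.211     ]]
[ 331  193   33   67 1153] ((0.47636622190475464, -0.2261573076248169), (0.03989436477422714, 0.1431853473186493), 75.03749084472656) [[0.40209999680519104, -0.22689999639987946], [0.5404000282287598, -0.2639000117778778], [0.5507000088691711, -0.22540000081062317], [0.4124000072479248, -0.188400000333786]]
rails 562
[[0.486, -0.275, 0.013], [0.493, -0.268, 0.014], [0.502, -0.273, 0.012], [0.509, -0.273, 0.014], [0.513, 
[... 162 characters left out ...]
0.279, 0.015], [0.576, -0.286, 0.013], [0.583, -0.214, 0.012], [0.588, -0.212, 0.012], [0.592, -0.217, 0.013], [0.595, -0.21, 0.01], [0.599, -0.21, 0.012], [0.603, -0.217, 0.014], [0.608, -0.213, 0.015], [0.615, -0.215, 0.013], [0.619, -0.295, 0.012], [0.635, -0.223, 0.013], [0.637, -0.293, 0.014], [0.64, -0.3, 0.011], [0.643, -0.305, 0.009], [0.646, -0.221, 0.013], [0.649, -0.227, 0.013], [0.65, -0.214, 0.009], [0.652, -0.307, 0.009], [0.654, -0.294, 0.012], [0.656, -0.216, 0.012], [0.658, -0.232, 0.011], [0.66, -0.307, 0.012], [0.662, -0.23, 0.014], [0.664, -0.299, 0.008], [0.665, -0.226, 0.008], [0.669, -0.23, 0.012], [0.672, -0.215, 0.011], [0.677, -0.313, 0.009], [0.706, -0.227, 0.012]]
```

View pics/crop.png

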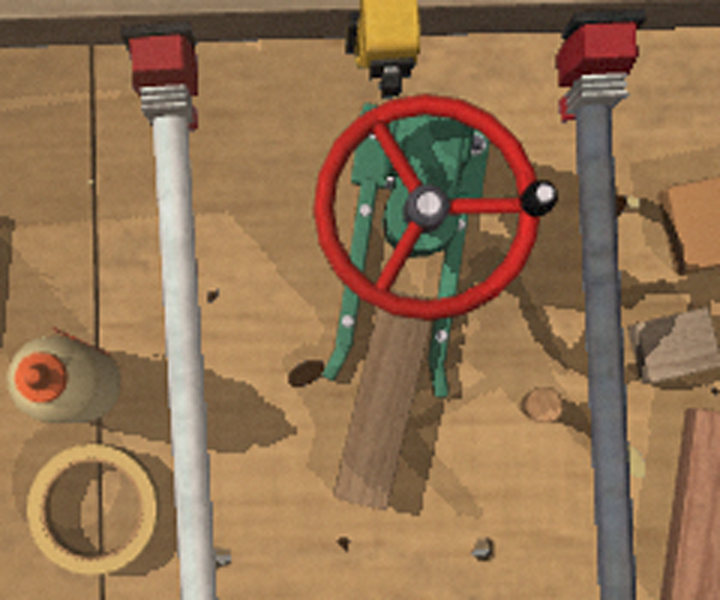

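The crop shows the wheel at top centre with the handle at its right. The block pokes out below, slightly skewed, with its outer end at crop (360,500). The dog is at (543,405), well clear. I'll go behind the block at height.

Emit:
carry_out --series '[[[12,0,0,0,0,0,9.6],[12,0,0,0,0,0,9.6],[12,0,0,0,0,0,9.6],[12,0,0,0,0,0,9.6],[12,11,-52,0,0,0,0],[12,11,-52,0,0,0,0],[12,11,-52,0,0,0,0],[12,11,-52,0,0,0,0],[12,11,-52,0,0,0,0],[12,11,-52,0,0,0,0]]]'

```text
clock: 1.35
tool_pos: [0.3741, -0.1998, 0.2185]
tool_rot: [-3.141, 0.0, -0.211]
ft_force: [0.4, -0.1, -0.3]
grip_width: 0.132
gripper_force: 0.0
```

```bash
python3 - <<'E'
from h import *
from rig import sensors,eyes
from scipy.spatial.transform import Rotation as Ro
o=sensors.get_obs();d=eyes.read_camera("wrist");print(o["clock"],o["tool_pos"],o["tool_rot"],o["ft_force"])
T=np.eye(4);T[:3,:3]=Ro.from_euler("xyz",o["tool_rot"]).as_matrix();T[:3,3]=o["tool_pos"];W=T@d["T_tool_cam"]
d["R"]=W[:3,:3].T;d["t"]=-d["R"]@W[:3,3];np.savez("w1.npz",**d);cv2.imwrite("pics/w1.png",d["img"][...,::-1])
P=cloud(d);hsv=cv2.cvtColor(d["img"],cv2.COLOR_RGB2HSV)
g=(hsv[...,0]>60)&(hsv[...,0]<95)&(hsv[...,1]>90)&(abs(P[...,2]-.014)<.004)
for s,n in((1,"L"),(-1,"R")):
    for X in (np.load("rails.npy"),P[g]):
        off=(X[:,1]+.25)+.21*(X[:,0]-.605)
        k=(s*off>.02)&(s*off<.06)&(X[:,0]>.53)&(X[:,0]<.64)
        if k.sum()>20: f=np.polyfit(X[k,0]-.605,X[k,1],1);print(n,k.sum(),f)
b=(abs(P[...,2]-.028)<.004)&(abs(P[...,1]+.22)<.06)&(P[...,0]>.36)&(P[...,0]<.56)
n,l,s,_=cv2.connectedComponentsWithStats(b.astype(np.uint8));i=1+np.argmax(s[1:,4]);v,u=np.where(l==i)
r=cv2.minAreaRect(P[v,u,:2].astype(np.float32));print(len(u),r,cv2.boxPoints(r).round(4).tolist())
E
```

```text
1.35 [ 0.37405633 -0.199796    0.2184936 ] [-3.14139135e+00  1.15577425e-04 -2.10819424e-01] [ 0.37857193 -0.06011224 -0.30677864]
L 122 [-0.19593644 -0.2145453 ]
L 156 [-0.20478823 -0.20985229]
R 128 [-0.23624822 -0.28841636]
R 61 [ 0.05994314 -0.27108806]
5053 ((0.48566916584968567, -0.22597448527812958), (0.039966896176338196, 0.1597031056880951), 75.0) [[0.4034000039100647, -0.22460000216960907], [0.5576000213623047, -0.26589998602867126], [0.5680000185966492, -0.2273000031709671], [0.41370001435279846, -0.1860000044107437]]
```

View pics/w1.png

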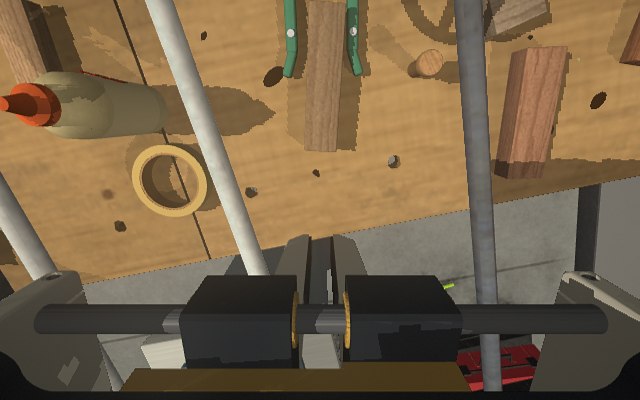

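The wrist view shows the block's near end at about (321,150), lined up with the fingers at about (320,240). The rails start at about (288,75) and (358,75). Lowering.

Emit:
carry_out --series '[[[12,0,0,52,0,0,0],[12,0,0,52,0,0,0],[12,0,0,52,0,0,0],[12,0,0,40,0,0,0],[12,0,0,10,0,0,0],[12,8,0,0,0,0,0],[12,9,0,0,0,0,0],[12,9,0,0,0,0,0],[12,9,0,0,0,0,0],[12,9,0,0,0,0,0]]]'

```text
clock: 2.65
tool_pos: [0.4176, -0.2109, 0.013]
tool_rot: [3.141, -0.0, -0.21]
ft_force: [-0.0, 0.6, 0.5]
grip_width: 0.13
gripper_force: 0.6
```

Emit:
carry_out --series '[[[12,9,0,0,0,0,0],[12,9,0,0,0,0,0],[12,8,0,0,0,0,0],[12,6,0,0,0,0,0],[12,5,0,0,0,0,0],[12,4,0,0,0,0,0],[12,4,0,0,0,0,0]]]'

```text
clock: 3.52
tool_pos: [0.461, -0.2202, 0.0126]
tool_rot: [-3.142, 0.0, -0.21]
ft_force: [-0.3, -0.2, -0.8]
grip_width: 0.131
gripper_force: 0.2
```

Emit:
carry_out --series '[[[12,3,0,0,0,0,0],[12,3,0,0,0,0,0],[12,2,0,0,0,0,0]]]'

```text
clock: 3.9
tool_pos: [0.4688, -0.2218, 0.0127]
tool_rot: [-3.142, 0.0, -0.21]
ft_force: [-1.3, -0.3, 0.4]
grip_width: 0.13
gripper_force: 0.5
```

```bash
cat > wr.py <<'E'
from h import *
from rig import sensors,eyes
from scipy.spatial.transform import Rotation as Ro
def wrist(name):
    o=sensors.get_obs();d=eyes.read_camera("wrist")
    T=np.eye(4);T[:3,:3]=Ro.from_euler("xyz",o["tool_rot"]).as_matrix();T[:3,3]=o["tool_pos"];W=T@d["T_tool_cam"]
    d["R"]=W[:3,:3].T;d["t"]=-d["R"]@W[:3,3];np.savez(name+".npz",**d);cv2.imwrite(f"pics/{name}.png",d["img"][...,::-1]);return d
def block(d):
    P=cloud(d);b=(abs(P[...,2]-.028)<.004)&(abs(P[...,1]+.22)<.06)&(P[...,0]>.36)&(P[...,0]<.58)
    n,l,s,_=cv2.connectedComponentsWithStats(b.astype(np.uint8));i=1+np.argmax(s[1:,4]);v,u=np.where(l==i)
    r=cv2.minAreaRect(P[v,u,:2].astype(np.float32));print("block",len(u),r,cv2.boxPoints(r).round(4).tolist())
E
python3 - <<'E'
from wr import *
d=dict(eyes.read_camera("top"));np.savez("top1.npz",**d);block(d)
block(wrist("w2"))
E
```

```text
block 94 ((0.569713294506073, -0.2491283267736435), (0.025356527417898178, 0.020294368267059326), 80.29833984375) [[0.5576000213623047, -0.2599000036716461], [0.5776000022888184, -0.26330000162124634], [0.5819000005722046, -0.23829999566078186], [0.5618000030517578, -0.23489999771118164]]
block 15325 ((0.5289352536201477, -0.23087362945079803), (0.04323280602693558, 0.11127617955207825), 79.86604309082031) [[0.47040000557899475, -0.24240000545978546], [0.5799000263214111, -0.26190000772476196], [0.5874999761581421, -0.21940000355243683], [0.4779999852180481, -0.19979999959468842]]
```

Emit:
carry_out --series '[[[12,2,0,0,0,0,0],[12,2,0,0,0,0,0],[12,1,0,0,0,0,0],[12,1,0,0,0,0,0]]]'

```text
clock: 4.5
tool_pos: [0.4745, -0.223, 0.0127]
tool_rot: [-3.142, 0.0, -0.21]
ft_force: [-1.2, 0.4, 0.4]
grip_width: 0.129
gripper_force: 0.6
```

Emit:
carry_out --series '[[[12,1,0,0,0,0,0],[12,1,0,0,0,0,0],[12,1,0,0,0,0,0]]]'

```text
clock: 4.88
tool_pos: [0.4752, -0.223, 0.0124]
tool_rot: [-3.141, 0.005, -0.21]
ft_force: [-10.2, -0.8, 8.5]
grip_width: 0.128
gripper_force: 5.2
```

The stop was reached: the tool stalled and the force rose to about 10 N. Backing off and rising.

Emit:
carry_out --series '[[[12,-5,0,0,0,0,0],[12,-20,0,0,0,0,0],[12,-35,0,0,0,0,0],[12,-25,0,-40,0,0,0],[12,0,0,-50,0,0,0],[12,0,0,0,0,0,0]]]'

```text
clock: 5.62
tool_pos: [0.397, -0.2082, 0.1064]
tool_rot: [3.137, -0.009, -0.211]
ft_force: [-0.4, 0.5, 0.2]
grip_width: 0.132
gripper_force: 0.0
```

```bash
python3 - <<'E'
from wr import *
d=wrist("w3");block(d);print(sensors.get_obs()["tool_pos"])
t=eyes.read_camera("top");P=cloud(t);R=(P[...,0]>.6)&(P[...,0]<.78)&(P[...,1]>-.36)&(P[...,1]<-.14)
# handle in top
h=R|((P[...,0]>.5)&(P[...,0]<.7)&(P[...,1]>-.36)&(P[...,1]<-.14))
k=h&(P[...,2]>.195)&(np.hypot(P[...,0]-.605,P[...,1]+.25)<.085);print("handle",k.sum(),P[k].mean(0),P[k].max(0))
for x in np.arange(.66,.78,.01):
    r=[]
    for y in np.arange(-.36,-.13,.02):
        q=(abs(P[...,0]-x)<.005)&(abs(P[...,1]-y)<.01);r.append(int(1000*P[q][:,2].max()) if q.any() else -1)
    print(round(x,2),r)
E
```

```text
block 5389 ((0.5206882953643799, -0.22884728014469147), (0.040023647248744965, 0.07347673177719116), 77.90978240966797) [[0.4805999994277954, -0.24070000648498535], [0.5523999929428101, -0.25609999895095825], [0.5608000159263611, -0.21699999272823334], [0.48899999260902405, -0.20160000026226044]]
[ 0.39583868 -0.2071291   0.10442282]
handle 107 [ 0.60365739 -0.31400685  0.20835456] [ 0.6143147  -0.30602187  0.21780549]
0.66 [3, 2, 9, 173, 173, 170, 168, 174, 173, 2, 2, 4]
0.67 [3, 2, 13, 23, 172, 174, 173, 172, 2, 2, 2, 2]
0.68 [2, 2, 11, 20, -1, 170, 183, 183, 2, 3, 2, 3]
0.69 [79, 4, 1, 12, -1, -1, 195, 194, 2, 3, 4, 3]
0.7 [81, 2, 3, -1, -1, -1, 209, 209, 2, 2, 3, 3]
0.71 [109, 2, 4, 1, -1, -1, 210, 211, 3, 2, 2, 4]
0.72 [107, 2, 2, 2, 3, 1, 210, 211, 4, 2, 2, 2]
0.73 [109, 4, 4, 1, 2, 2, 211, 210, 127, 3, 3, 2]
0.74 [111, 4, 3, 3, 2, 2, 206, 207, 130, 4, 3, 0]
0.75 [128, 128, 129, 128, 128, 127, -1, 179, 127, 127, 128, 127]
0.76 [128, 128, 127, 127, 127, 128, 127, 180, 127, 128, 128, 128]
0.77 [128, 127, 129, 127, 128, 128, 127, 181, 126, 127, 127, 127]
```

View pics/w3.png

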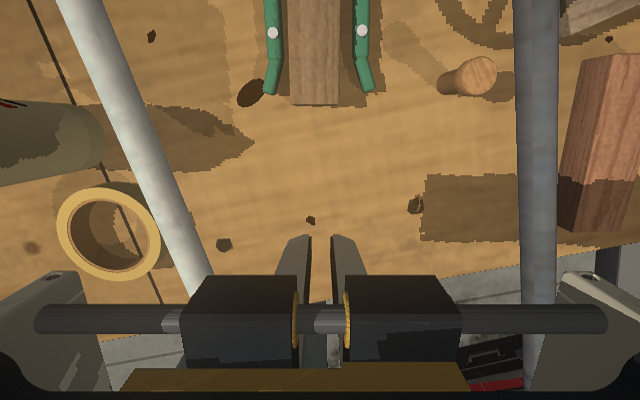

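The wrist view shows the block end at (313,103), square between the rails and at home to within measurement. The dog, tape and glue are untouched. Next I'll check pad height in the scene view.

```bash
cat > sc.py <<'E'
from h import *
from rig import eyes
import sys
d=eyes.read_camera("scene");np.savez(sys.argv[1]+".npz",**d)
def proj(X):
    c=d["K"]@(d["R"]@np.array(X)+d["t"]);return (c[:2]/c[2]).round(1)
for z in(0.028,.04,.05,.064,.081,.096,.165):print(z,proj([.605,-.25,z]))
u,v=proj([.605,-.25,.06]).astype(int)
cv2.imwrite(f"pics/{sys.argv[1]}.png",cv2.resize(d["img"][v-50:v+40,u-60:u+60,::-1],None,fx=6,fy=6,interpolation=2));print("origin",u-60,v-50)
E
python3 sc.py s1; python3 -c "
import numpy as np;print(np.load('w3.npz')['T_tool_cam'].round(3))"
```

```text
0.028 [363.3 243. ]
0.04 [363.6 238.4]
0.05 [363.9 234.5]
0.064 [364.4 229. ]
0.081 [364.9 222.2]
0.096 [365.3 216.1]
0.165 [367.6 186.7]
origin 304 180
[[ 0.    -0.954 -0.3    0.084]
 [ 1.     0.001 -0.001 -0.001]
 [ 0.001 -0.3    0.954 -0.166]
 [ 0.     0.     0.     1.   ]]
```

View pics/s1.png

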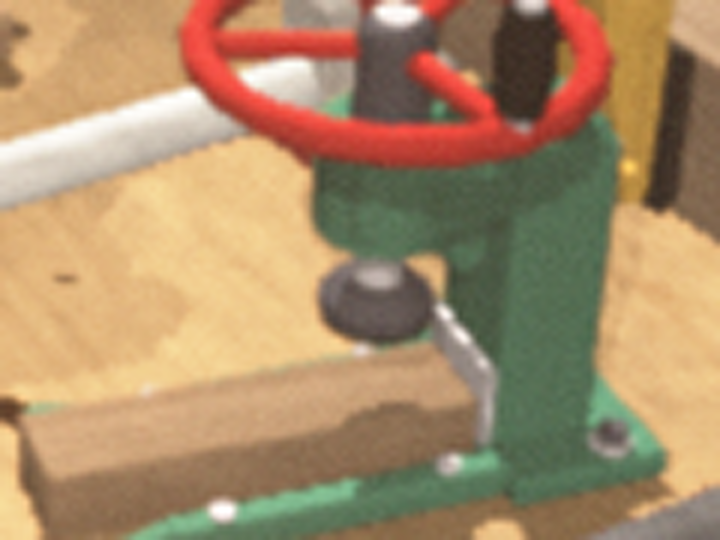

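The scene crop shows the block's inner end against the steel stop at crop (465,370). The pad is about 30 mm above the block, its underside edge at (378,340). That puts the wheel at about 1 to 2 rad. I'll wind it with shut fingertips in the gap between spokes, pushing a spoke.

Emit:
carry_out --series '[[[0,0,0,-60,0,0,0],[0,0,0,-60,0,0,0],[0,0,0,-10,0,0,0],[0,49,2,0,0,0,0],[0,49,2,0,0,0,0],[0,49,2,0,0,0,0],[0,49,2,0,0,0,0],[0,50,2,0,0,0,0],[0,0,0,0,0,0,0]]]'

```text
clock: 6.9
tool_pos: [0.6343, -0.2669, 0.2265]
tool_rot: [-3.139, 0.006, -0.209]
ft_force: [0.0, 0.9, -0.4]
grip_width: 0.004
gripper_force: 0.0
```

```bash
cat > wh.py <<'E'
from h import *
from rig import eyes,sensors
o=sensors.get_obs();p=o["tool_pos"];print(p.round(4),o["tool_rot"].round(3),o["ft_force"].round(1),"az",np.degrees(np.arctan2(p[1]+.25,p[0]-.605)).round(1),"r",np.hypot(p[1]+.25,p[0]-.605).round(4))
E
python3 wh.py; python3 - <<'E'
import numpy as np
# circle rows, tool axes, yaw -.21, R=36 mm
y=-.21;R=36
for a in range(-31,-31-361,-15):
    A,B=np.radians(a),np.radians(a-15);d=R*np.array([np.cos(B)-np.cos(A),np.sin(B)-np.sin(A)])
    print(a,[round(d@[np.cos(y),np.sin(y)],1),round(d@[np.sin(y),-np.cos(y)],1)],end=" ")
E
```

```text
[ 0.6343 -0.2669  0.2265] [-3.139  0.006 -0.209] [ 0.   0.9 -0.4] az -30.0 r 0.0338
-31 [np.float64(-4.2), np.float64(8.4)] -46 [np.float64(-6.2), np.float64(7.0)] -61 [np.float64(-7.8), np.float64(5.2)] -76 [np.float64(-8.9), np.float64(3.0)] -91 [np.float64(-9.4), np.float64(0.6)] -106 [np.float64(-9.2), np.float64(-1.9)] -121 [np.float64(-8.4), np.float64(-4.2)] -136 [np.float64(-7.0), np.float64(-6.2)] -151 [np.float64(-5.2), np.float64(-7.8)] -166 [np.float64(-3.0), np.float64(-8.9)] -181 [np.float64(-0.6), np.float64(-9.4)] -196 [np.float64(1.9), np.float64(-9.2)] -211 [np.float64(4.2), np.float64(-8.4)] -226 [np.float64(6.2), np.float64(-7.0)] -241 [np.float64(7.8), np.float64(-5.2)] -256 [np.float64(8.9), np.float64(-3.0)] -271 [np.float64(9.4), np.float64(-0.6)] -286 [np.float64(9.2), np.float64(1.9)] -301 [np.float64(8.4), np.float64(4.2)] -316 [np.float64(7.0), np.float64(6.2)] -331 [np.float64(5.2), np.float64(7.8)] -346 [np.float64(3.0), np.float64(8.9)] -361 [np.float64(0.6), np.float64(9.4)] -376 [np.float64(-1.9), np.float64(9.2)] -391 [np.float64(-4.2), np.float64(8.4)]
```

Emit:
carry_out --series '[[[0,2,1,15,0,0,0],[0,0,0,30,0,0,0],[0,0,0,22,0,0,0],[0,0,0,10,0,0,0],[0,0,0,0,0,0,0]]]'

```text
clock: 7.52
tool_pos: [0.6334, -0.2681, 0.1549]
tool_rot: [-3.141, 0.002, -0.211]
ft_force: [0.1, -1.2, -1.2]
grip_width: 0.003
gripper_force: 0.0
```

Emit:
carry_out --series '[[[0,-4.2,8.4,0,0,0,0],[0,-6.2,7,0,0,0,0],[0,-7.8,5.2,0,0,0,0],[0,-8.9,3,0,0,0,0],[0,-9.4,0.6,0,0,0,0],[0,-9.2,-1.9,0,0,0,0]]]'

```text
clock: 8.28
tool_pos: [0.586, -0.2822, 0.1569]
tool_rot: [3.14, -0.004, -0.211]
ft_force: [4.6, -1.8, 1.6]
grip_width: 0.004
gripper_force: 2.0
```

```bash
python3 wh.py
```

```text
[ 0.586  -0.2822  0.1569] [ 3.14  -0.004 -0.211] [ 4.6 -1.8  1.6] az -120.6 r 0.0374
```

The wheel turns freely. Lowering a little while continuing.

Emit:
carry_out --series '[[[0,-8.4,-4.2,3,0,0,0],[0,-7,-6.2,3,0,0,0],[0,-5.2,-7.8,0,0,0,0],[0,-3,-8.9,0,0,0,0],[0,-0.6,-9.4,0,0,0,0],[0,1.9,-9.2,0,0,0,0],[0,4.2,-8.4,0,0,0,0],[0,6.2,-7,0,0,0,0],[0,7.8,-5.2,0,0,0,0],[0,8.9,-3,0,0,0,0]]]'

```text
clock: 9.52
tool_pos: [0.6039, -0.2135, 0.1493]
tool_rot: [-3.142, 0.003, -0.21]
ft_force: [-6.8, -2.0, 1.8]
grip_width: 0.007
gripper_force: 3.1
```

```bash
python3 wh.py
```

```text
[ 0.6039 -0.2135  0.1493] [-3.142e+00  3.000e-03 -2.100e-01] [-6.8 -2.   1.8] az 91.7 r 0.0366
```

Emit:
carry_out --series '[[[0,9.4,-0.6,0,0,0,0],[0,9.2,1.9,0,0,0,0],[0,8.4,4.2,0,0,0,0],[0,7,6.2,0,0,0,0],[0,5.2,7.8,0,0,0,0],[0,3,8.9,0,0,0,0],[0,0.6,9.4,0,0,0,0],[0,-1.9,9.2,0,0,0,0],[0,-4.2,8.4,0,0,0,0],[0,-6.2,7,0,0,0,0]]]'

```text
clock: 10.78
tool_pos: [0.6212, -0.2824, 0.15]
tool_rot: [3.141, -0.001, -0.211]
ft_force: [1.6, 1.5, 0.0]
grip_width: 0.005
gripper_force: 1.2
```

```bash
python3 wh.py; python3 - <<'E'
from h import *
from rig import eyes
d=eyes.read_camera("top");P=cloud(d);k=(P[...,2]>.14)&(P[...,2]<.222)&(np.hypot(P[...,0]-.605,P[...,1]+.25)<.09)&(d["img"].max(-1)<70);print(k.sum(),P[k].mean(0) if k.any() else 0)
E
python3 sc.py s2
```

```text
[ 0.6212 -0.2824  0.15  ] [ 3.141e+00 -1.000e-03 -2.110e-01] [1.6 1.5 0. ] az -63.4 r 0.0362
44 [ 0.59835743 -0.26023381  0.17109634]
0.028 [363.3 243. ]
0.04 [363.6 238.4]
0.05 [363.9 234.5]
0.064 [364.4 229. ]
0.081 [364.9 222.2]
0.096 [365.3 216.1]
0.165 [367.6 186.7]
origin 304 180
```

View pics/s2.png

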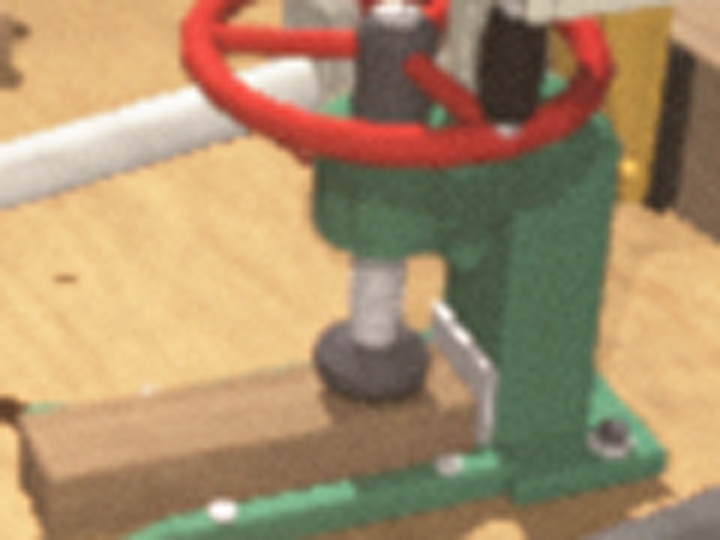

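The scene crop shows the pad's lower edge at about (370,400), which I estimate at 5 to 8 mm above the block. The wheel has turned just over one full turn (handle at crop (513,65)). Continuing 60°, then small steps with force readings.

Emit:
carry_out --series '[[[0,-7.8,5.2,0,0,0,0],[0,-8.9,3,0,0,0,0],[0,-9.4,0.6,0,0,0,0],[0,-9.2,-1.9,0,0,0,0],[0,0,0,0,0,0,0]]]'

```text
clock: 11.5
tool_pos: [0.5843, -0.2813, 0.1501]
tool_rot: [3.14, 0.0, -0.211]
ft_force: [0.6, -1.2, 0.0]
grip_width: 0.003
gripper_force: 0.7
```

Emit:
carry_out --series '[[[0,-8.4,-4.2,0,0,0,0],[0,0,0,0,0,0,0]]]'

```text
clock: 11.75
tool_pos: [0.5773, -0.2748, 0.1498]
tool_rot: [3.141, 0.001, -0.21]
ft_force: [-0.3, -1.0, 1.3]
grip_width: 0.002
gripper_force: 0.6
```

Emit:
carry_out --series '[[[0,-7,-6.2,0,0,0,0],[0,0,0,0,0,0,0]]]'

```text
clock: 12.0
tool_pos: [0.5717, -0.2667, 0.1495]
tool_rot: [-3.141, 0.001, -0.21]
ft_force: [0.8, -0.6, 1.4]
grip_width: 0.003
gripper_force: 0.3
```

```bash
python3 wh.py; python3 sc.py s3
```

```text
[ 0.5717 -0.2667  0.1495] [-3.141e+00  1.000e-03 -2.100e-01] [ 0.8 -0.6  1.4] az -153.4 r 0.0373
0.028 [363.3 243. ]
0.04 [363.6 238.4]
0.05 [363.9 234.5]
0.064 [364.4 229. ]
0.081 [364.9 222.2]
0.096 [365.3 216.1]
0.165 [367.6 186.7]
origin 304 180
```

View pics/s3.png

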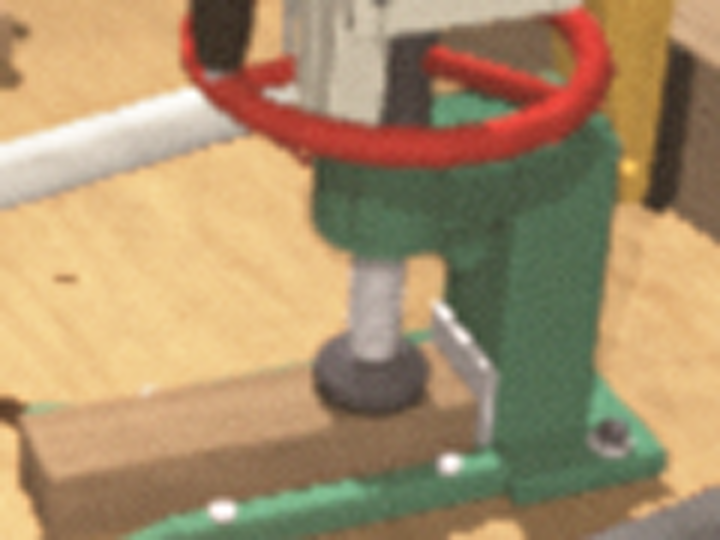

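The crop shows the pad's lower edge at (370,414), just about at the block. From here I'll take half steps and read force in motion.

Emit:
carry_out --series '[[[0,-2.8,-3.8,0,0,0,0],[0,-2.4,-4,0,0,0,0]]]'

```text
clock: 12.3
tool_pos: [0.5691, -0.2592, 0.1497]
tool_rot: [3.14, -0.001, -0.211]
ft_force: [2.3, -5.7, -0.8]
grip_width: 0.009
gripper_force: 2.3
```

Emit:
carry_out --series '[[[0,-1.8,-4.3,0,0,0,0],[0,-1.2,-4.6,0,0,0,0]]]'

```text
clock: 12.55
tool_pos: [0.5678, -0.2504, 0.1498]
tool_rot: [3.139, -0.001, -0.211]
ft_force: [1.0, -5.9, -0.1]
grip_width: 0.004
gripper_force: 2.6
```

Emit:
carry_out --series '[[[0,-0.6,-4.7,0,0,0,0],[0,0,-4.7,0,0,0,0]]]'

```text
clock: 12.8
tool_pos: [0.5687, -0.2412, 0.1498]
tool_rot: [3.139, 0.0, -0.211]
ft_force: [-1.3, -6.9, 0.3]
grip_width: 0.007
gripper_force: 2.7
```

```bash
python3 wh.py
```

```text
[ 0.5687 -0.2412  0.1498] [ 3.139  0.    -0.211] [-1.3 -6.9  0.3] az 166.4 r 0.0374
```

Emit:
carry_out --series '[[[0,0.6,-4.7,0,0,0,0],[0,1.3,-4.5,0,0,0,0]]]'

```text
clock: 13.05
tool_pos: [0.5719, -0.2325, 0.1496]
tool_rot: [3.139, 0.002, -0.211]
ft_force: [-1.9, -7.8, -0.0]
grip_width: 0.004
gripper_force: 2.7
```

Emit:
carry_out --series '[[[0,1.9,-4.3,0,0,0,0],[0,2.4,-4,0,0,0,0]]]'

```text
clock: 13.3
tool_pos: [0.5773, -0.2251, 0.1494]
tool_rot: [3.139, 0.003, -0.211]
ft_force: [-3.9, -6.9, 1.0]
grip_width: 0.005
gripper_force: 2.9
```

```bash
python3 wh.py; python3 sc.py s4; python3 - <<'E'
import numpy as np,cv2
# spindle/pad darkness profile down the axis column: position of the pad's lower/upper edges
for n in("s1","s2","s3","s4"):
    im=np.load(n+".npz")["img"].astype(float);c=cv2.GaussianBlur(im[225:255,362:369].mean((1,2))[:,None],(1,3),0)[:,0]
    print(n,c.round().astype(int).tolist())
E
```

```text
[ 0.5773 -0.2251  0.1494] [ 3.139e+00  3.000e-03 -2.110e-01] [-3.9 -6.9  1. ] az 138.0 r 0.0373
0.028 [363.3 243. ]
0.04 [363.6 238.4]
0.05 [363.9 234.5]
0.064 [364.4 229. ]
0.081 [364.9 222.2]
0.096 [365.3 216.1]
0.165 [367.6 186.7]
origin 304 180
s1 [159, 153, 133, 105, 91, 90, 92, 92, 90, 84, 81, 96, 134, 163, 163, 156, 159, 165, 166, 163, 160, 155, 142, 126, 114, 112, 112, 112, 112, 112]
s2 [169, 171, 173, 173, 171, 170, 171, 172, 171, 167, 164, 153, 128, 103, 93, 93, 94, 93, 89, 83, 75, 73, 83, 96, 106, 110, 111, 110, 109, 109]
s3 [168, 170, 173, 172, 170, 170, 171, 173, 174, 172, 168, 165, 165, 161, 141, 110, 92, 91, 92, 92, 90, 84, 76, 74, 86, 103, 109, 109, 109, 109]
s4 [168, 170, 172, 171, 170, 170, 169, 168, 168, 167, 167, 168, 168, 162, 143, 115, 96, 92, 93, 92, 90, 85, 78, 74, 84, 101, 109, 109, 108, 108]
```

```bash
python3 - <<'E'
from h import *
for n in("s1","s2","s3","s4"):
    d=dict(np.load(n+".npz"));P=cloud(d);r=np.hypot(P[...,0]-.605,P[...,1]+.25)
    hsv=cv2.cvtColor(d["img"],cv2.COLOR_RGB2HSV)
    k=(P[...,2]>.16)&(P[...,2]<.215)&(r>.045)&(r<.09)&(d["img"].max(-1)<75)
    if k.sum()>5:
        m=P[k].mean(0);print(n,k.sum(),m.round(4),"handle az",np.degrees(np.arctan2(m[1]+.25,m[0]-.605)).round(1))
    # spokes
    k=(abs(P[...,2]-.167)<.012)&(r>.025)&(r<.052)&((hsv[...,0]<6)|(hsv[...,0]>174))&(hsv[...,1]>150)
    az=np.degrees(np.arctan2(P[...,1]+.25,P[...,0]-.605))[k];print("  spokes",np.histogram(az,36,(-180,180))[0].tolist())
E
```

```text
s1 216 [ 0.6312 -0.2954  0.1867] handle az -60.0
  spokes [0, 0, 0, 0, 0, 0, 0, 0, 31, 15, 0, 0, 0, 0, 0, 0, 0, 0, 0, 10, 17, 1, 0, 0, 0, 0, 0, 0, 0, 0, 0, 0, 5, 41, 3, 0]
s2 158 [ 0.5976 -0.3236  0.1925] handle az -95.8
  spokes [0, 0, 0, 0, 0, 0, 0, 1, 38, 2, 0, 0, 0, 0, 0, 0, 0, 0, 1, 9, 2, 0, 0, 0, 0, 0, 0, 0, 0, 0, 0, 0, 25, 28, 0, 0]
s3 127 [ 0.5382 -0.2529  0.1932] handle az -177.5
  spokes [17, 0, 0, 0, 0, 0, 0, 0, 0, 0, 5, 50, 4, 0, 0, 0, 0, 0, 0, 0, 0, 0, 0, 0, 0, 0, 0, 0, 0, 0, 0, 0, 0, 0, 0, 6]
s4 124 [ 0.6439 -0.2206  0.1813] handle az 37.1
  spokes [0, 0, 0, 0, 0, 20, 8, 0, 0, 0, 0, 0, 0, 0, 0, 11, 38, 2, 0, 0, 0, 0, 0, 0, 0, 0, 0, 0, 0, 0, 0, 0, 0, 0, 0, 0]
```

From s3 to s4 the wheel turned about 1.2 rad while the pad stayed put. So the pad is down with the spring pressed about 4.6 of its 6 mm (about 37 N), and the force needed has risen. That is snug and not forced. Backing off the spoke and rising out.

Emit:
carry_out --series '[[[0,-2.4,4,0,0,0,0],[0,-1.5,3.4,0,0,0,0],[0,0,0,0,0,0,0],[0,0,0,-30,0,0,0],[0,0,0,-50,0,0,0],[0,0,0,-50,0,0,0],[0,-60,0,0,0,0,0],[0,-60,0,0,0,0,0],[0,-60,0,0,0,0,0],[0,0,0,0,0,0,0]]]'

```text
clock: 14.6
tool_pos: [0.3942, -0.1912, 0.2798]
tool_rot: [-3.141, 0.001, -0.212]
ft_force: [0.6, -0.4, 0.6]
grip_width: 0.005
gripper_force: 0.0
```

```bash
python3 wh.py; python3 - <<'E'
from wr import *
import cv2
d=eyes.read_camera("top");block(d);a=np.load("top0.npz")["img"];cv2.imwrite("pics/end.png",np.hstack([a[90:290,200:460,::-1],d["img"][90:290,200:460,::-1]]))
P=cloud(d);r=np.hypot(P[...,0]-.605,P[...,1]+.25);k=(P[...,2]>.195)&(P[...,2]<.225)&(r<.085)&(r>.05);m=P[k].mean(0);print(k.sum(),m,np.degrees(np.arctan2(m[1]+.25,m[0]-.605)))
s=eyes.read_camera("scene");im=s["img"].astype(float);print(im[225:255,362:369].mean((1,2)).round().astype(int).tolist())
E
```

```text
[ 0.3942 -0.1912  0.2798] [-3.141e+00  1.000e-03 -2.120e-01] [ 0.6 -0.4  0.6] az 164.4 r 0.2188
block 522 ((0.5163371562957764, -0.2305217981338501), (0.040000129491090775, 0.06766211986541748), 78.3244400024414) [[0.47920000553131104, -0.24330000579357147], [0.5454000234603882, -0.25699999928474426], [0.5534999966621399, -0.21780000627040863], [0.48730000853538513, -0.20409999787807465]]
102 [ 0.58037789 -0.18817537  0.20867606] 111.71528475900577
[164, 168, 172, 174, 170, 168, 169, 167, 164, 166, 165, 165, 167, 162, 147, 109, 90, 92, 92, 92, 89, 84, 77, 66, 79, 103, 109, 107, 107, 107]
```

View pics/end.png

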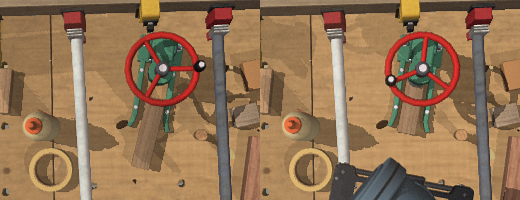

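The before/after view shows the glue, tape and dog where they were, the block home under the pad and the handle now at (390,80) (azimuth 112°). The gripper is clear. Handing in.

```bash
python3 -c "
from rig import order;print(order.sign_off())"
```

```text
the job is handed in; nothing more can be done
None
```

The block is home against the back stop, the pad is wound down snugly on it (spring about 4.6 of its 6 mm pressed, by my estimate), the gripper is clear, the glue, tape and dog were not moved, and the job is handed in at about 15 s of the 59 s.

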